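Spring check of a tilting mirror mount

TASK

Check the spring of the little mirror mount: with closed fingertips press its blue corner pad down until the black pointer is level with the red index on the scale, not past it, and keep it there for about two seconds. Then ease the corner up again, keeping your finger on it so that it does not snap back, until it is fully home, and move clear. Do not touch the mirror, the pointer or the red index, and do not move or pick up the loupe and the oil cups beside the mount.

Things in the scene. Friction and masses are not known exactly. Their poses are not given: they have to be found in the camera images.
- pad_top (a point): Top centre of the blue domed press pad (25 mm across, 7 mm high) on the plate's right-hand corner, 66 mm above the bench when released. Released, its x lies along the tilt axis, y points from that axis (70 mm away, 55 mm above the bench) through the pad to pointer and scale, z up. Nothing within 60 mm is higher; the scale board at the pointer tip rises to 72 mm above the bench.
- pointer_tip (a point): Tip of the thin black pointer that sticks out from the plate's corner, 155 mm from the tilt axis (85 mm beyond the pad's centre). Released it is 55 mm above the bench. It goes down 2.2 mm for each mm that the pad goes down.
- index_tip (a point): End of the red index bar (3 mm high, on a red clip 10 mm high) on the white scale board beside the pointer tip, at the height that the pointer has to reach: 14 to 30 mm below the released pointer, different each time. The clip sits on its track with friction.
- tilt_plate (a joint): Tilt of the spring-backed plate (130 mm aluminium square, 8 mm thick, set corner-on in a mount fixed to the bench), rad: 0 = fully home (up), grows as the pad is pressed, stop at 0.27. A spring pushes it home: about 3 N at the pad to start it, about 10 N at the lowest index. Pointer drop = 155 mm x sin(tilt). Let go, it snaps back.
- mirror_centre (a point): Centre of the face of the round mirror, 62 mm across, in a dark rim 4 mm high, on the middle of the plate, 82 mm from the pad's centre in -y; not to be touched.
- index: The red index clip; not to be touched (origin 157 mm from the red tip, over the mount's middle).
- loupe: Black eye loupe, 35 mm across, 29 mm high, standing loose on the bench on the robot's side of the mount; origin at the centre of its underside.
- oil_cup_red: Small oil cup with red lid, 27 mm across, 23 mm high, loose on the bench behind the mount; origin at the centre of its underside.
- oil_cup_blue: Small oil cup with blue lid, 27 mm across, 23 mm high, loose on the bench behind the mount; origin at the centre of its underside.

How it is judged:
On the way:
1. the fingers press the blue pad and the pointer stays level with the red index (within 4 mm) for 1.2 s (z of pointer_tip in the frame of index_tip between -0.004 and 0.004 m and contact force between the fingers and press_pad above 1 N), for 1.2 s.
At the end, for the whole second after the job is handed in: The plate is fully home again (tilt under 0.015 rad), the red index is where it was (within 4 mm), and the loupe and both oil cups stand within 20 mm of where they were (value of joint tilt_plate below 0.015 rad and distance of index_tip from where it was at the start of the episode below 0.004 m and distance of each of loupe, oil_cup_red, oil_cup_blue from where it was at the start of the episode below 0.02 m); the robot touches nothing.
It fails at once if the pointer is pressed more than 7 mm past the red index (z of pointer_tip in the frame of index_tip below -0.007 m).
It fails at once if the plate snaps back (faster than 1.5 rad/s, about 105 mm/s at the pad) (velocity of joint tilt_plate below -1.5 rad/s).
It fails at once if the robot pushes on the mirror, the pointer or the red index (over 0.5 N) (contact force between any of the fingers, the arm and mirror above 0.5 N or contact force between any of the fingers, the arm and pointer above 0.5 N or contact force between any of the fingers, the arm and index above 0.5 N).
It fails at once if the loupe or an oil cup is moved or lifted more than 20 mm (distance of any of loupe, oil_cup_red, oil_cup_blue from where it was at the start of the episode above 0.02 m).
It also fails if it takes over 40 s, if anything falls off the work surface, if the arm or the gripper's body presses on something with over 40 N, if the wrist force passes 120 N, or if a joint passes its speed limit or range.

ROBOT

A 6-joint arm with a two-finger parallel gripper is mounted at the origin on a cart in front of the work surface, level with it; the furniture and walls round the work are solid. World frame = base frame: x ahead of the robot, y to its left, z up, the work surface at z = 0. Lengths are in m, angles in rad, forces in N, time in s.
With the tool pointing down it reaches from about 0.35 to 0.775 m from the base axis. Payload 7.3 kg.
Tool frame: the origin (TCP) lies on the mounting face of the last link; the fingertips stand 178 mm ahead of it and the grasp point (between the pads) lies 159 mm ahead of it; z points along the fingers, y is the direction in which the jaws open and shut (so a half turn about z gives the same grasp; the last joint's range is limited). The gripper opens to 92 mm and grips with 3 to 60 N. Pads are 19 mm wide; open, the fingers measure 130 mm over their backs; the gripper's body (75 mm by 190 mm) begins 47 mm behind the grasp point.
Start: joints at [-1.252, 0.342, 1.524, -0, 1.275, -0.146], TCP at [0.235, -0.469, 0.405] pointing down, gripper open.
Joint ranges: [-2.53, 2.53], [-0.77, 2.02], [0.04, 2.7], [-1, 4.14], [0.28, 2.66], [-3.11, 3.11]. Speed limits (rad/s): [2.57, 2.57, 3.14, 3.14, 3.14, 3.14].

INTERFACE

Orientations are given as a unit quaternion [x, y, z, w].
In Python, from station import read_state, read_camera, hand_in gives the robot as it stands.
- The arm moves only by the shell command python3 -m crank 'ROWS' [FORCE]. ROWS is a JSON object of lists of equal length, an entry for each row: "xyz": the shift along the tool's x, y, z in units of 0.5 m (1.0 is 0.5 m), a list of three; "twist": the turn about the tool's z in units of pi rad (1.0 is pi rad); "grip": the opening, from -1 (shut) to 1 (fully open). In form: {"xyz": [[x, y, z], ...], "twist": [twist, ...], "grip": [grip, ...]}. A call has 1 to 12 rows; each row is the pose to reach, as a shift and turn from the pose commanded when the call began, along the tool's axes at that moment, turning the shorter way round; what a row does not reach only later rows make up. A row lasts 1/10 s, in which the tool goes at most 50 mm and 8.59 degrees, less where a joint would pass 70% of its speed; a pose out of reach is approached as far as the arm can. A call with a number of a shift or a turn outside -1 to 1 is refused whole. A call with a gripper value outside its range is refused whole. The fingers move at their own pace and stop on an object; FORCE is the grip in N (left out, the last holds). Time passes only in rows, so rows that repeat a pose let the fingers close. It gives the time, the measured TCP pose, the force and the opening at its end, in the units of the state.
- read_state(): the state, without advancing time (a new reading comes with each control period).
- read_camera(name): name is "side" or "top" or "wrist"; returns a dict with "image" (480x640x3 uint8, blue, green, red), "intrinsics" (3x3 intrinsics, pixels), "world_to_cam" (4x4, takes a point from world to camera coordinates). Camera axes: x right, y down, z forward; pixel columns grow to the right and rows downward; lengths in m; the calibration is good to about 2 mm. A picture is of the moment at which its call begins. There is no depth.
- hand_in(): hands the job in, once; it reports no verdict.
The state is a dict: "time": time; "joint_pos": joint angles; "qvel": joint speeds; "effort": joint torques, N m; "tcp_pos": TCP position; "tool_rot": TCP orientation; "ft_force": force on the tool from outside, world axes, zero at the start; "wrist_torque": the same for the moment, N m; "grip_width": finger opening in m.
Only numpy, scipy, OpenCV 4.12 (cv2) and the standard library are available. Lean on these libraries where they do the work, as an engineer would, in place of code of your own. Each camera call takes 0.05 s, during which the arm holds its last target.

## Working session

There is one attempt and no reset: what is moved stays moved. The work goes in short steps, Python scripts to look and compute and a shell command to move; the robot and the scene stay as the last step left them, time stands still between calls to the robot, and variables do not carry over. Pictures are saved under pics/ and viewed, and the job is handed in when it is done.

```bash
ls; mkdir -p pics; python3 - <<'E'
from station import *
import cv2
s=read_state();print(s)
for n in["side","top","wrist"]:
    c=read_camera(n);cv2.imwrite(f"pics/{n}0.png",c["image"]);print(n,c["intrinsics"].tolist() if hasattr(c["intrinsics"],'tolist') else c["intrinsics"],c["world_to_cam"])
E
```

```text
pics
{'time': 0.0, 'joint_pos': array([-1.25198147e+00,  3.42693579e-01,  1.52505259e+00, -3.75853197e-06,
        1.27538381e+00, -1.46003189e-01]), 'qvel': array([ 0.00132658, -0.0009807 , -0.0014026 , -0.0012766 , -0.0005855 ,
       -0.00080816]), 'effort': array([-1.97103168e-04, -4.31243670e+01, -2.44225073e+01,  7.16064451e-02,
        5.54354070e-02, -1.06525545e-04]), 'tcp_pos': array([ 0.23530733, -0.46914714,  0.40404746]), 'tool_rot': array([ 9.73113953e-01,  2.30322910e-01, -6.81248784e-05, -7.65637849e-04]), 'ft_force': array([-0.46776719,  0.08559451,  0.88573444]), 'wrist_torque': array([-0.0469573 ,  0.00083589, -0.02125801]), 'grip_width': 0.09205532868835756}
side [[586.5971763320839, 0.0, 318.96379675156663], [0.0, 586.5971763320839, 242.58236059219206], [0.0, 0.0, 1.0]] [[-0.99871013 -0.04945424  0.01150434  0.49432258]
 [-0.03130999  0.42146364 -0.90630463  0.07888726]
 [ 0.03997195 -0.90549582 -0.42246842  0.90300641]
 [ 0.          0.          0.          1.        ]]
top [[457.5570786877654, 0.0, 319.71139447914624], [0.0, 457.5570786877654, 232.38712463833338], [0.0, 0.0, 1.0]] [[ 2.50875461e-02 -9.99685250e-01 -1.29498788e-04  1.04436181e-02]
 [-9.94143559e-01 -2.49348537e-02 -1.05151499e-01  4.98673072e-01]
 [ 1.05115173e-01  2.76673347e-03 -9.94456206e-01  8.72235131e-01]
 [ 0.00000000e+00  0.00000000e+00  0.00000000e+00  1.00000000e+00]]
wrist [[360.29189679656685, 0.0, 319.6033808963252], [0.0, 360.29189679656685, 242.0547361937816], [0.0, 0.0, 1.0]] [[ 0.44826875 -0.89389489 -0.00265609 -0.52450119]
 [-0.86109003 -0.43261164  0.26715375 -0.03342104]
 [-0.23995643 -0.11746955 -0.96365026  0.39144065]
 [ 0.          0.          0.          1.        ]]
```

View pics/side0.png

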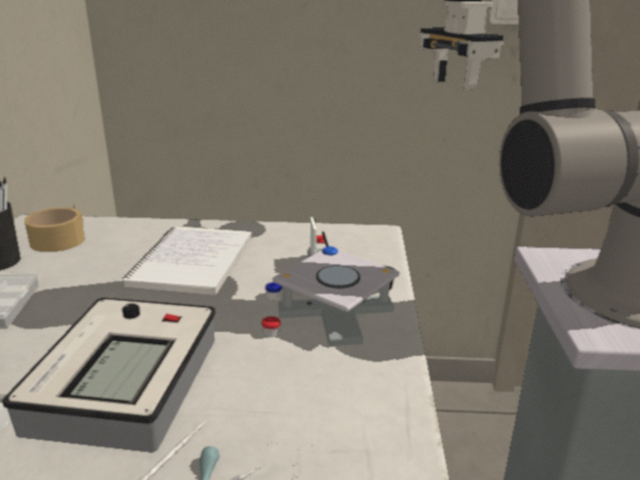

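View pics/top0.png

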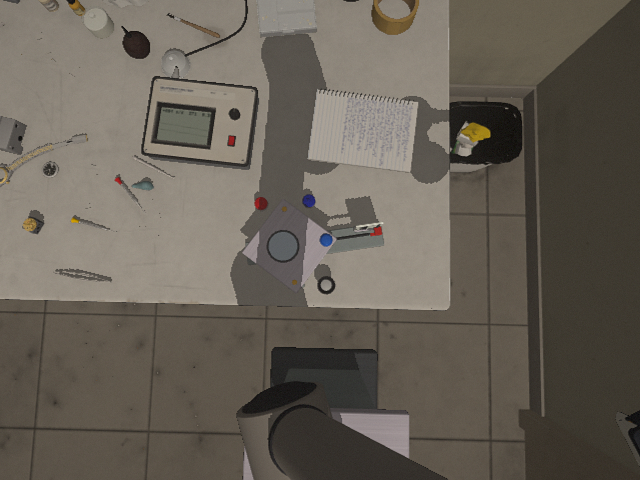

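View pics/wrist0.png

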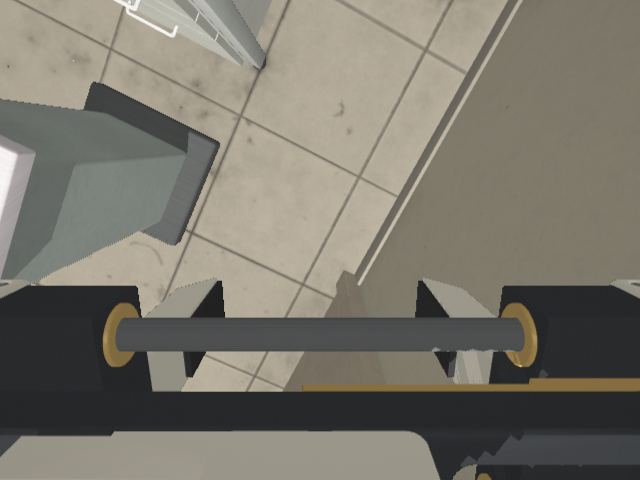

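The side view shows the mount at about (335,280), with the blue pad at (330,250) and the red clip at (321,239). In the top view the pad is at (326,240), the mirror at (283,246), the red clip at (377,231), the loupe at (326,285), and the cups at (261,203) and (309,201).

```bash
cat > h.py <<'E'
import numpy as np
def ray(c,u,v,z):
    K=np.array(c["intrinsics"]);T=np.array(c["world_to_cam"]);R=T[:3,:3];t=T[:3,3]
    o=-R.T@t;d=R.T@np.linalg.inv(K)@[u,v,1];return o+d*(z-o[2])/d[2]
def proj(c,p):
    K=np.array(c["intrinsics"]);T=np.array(c["world_to_cam"]);q=K@(T[:3,:3]@p+T[:3,3]);return q[:2]/q[2]
E
python3 - <<'E'
import cv2
from station import *
from h import *
a=cv2.imread("pics/top0.png")[190:300,230:400];cv2.imwrite("pics/topz.png",cv2.resize(a,None,fx=4.7,fy=4.7,interpolation=cv2.INTER_CUBIC))
a=cv2.imread("pics/side0.png")[205:325,260:410];cv2.imwrite("pics/sidez.png",cv2.resize(a,None,fx=5,fy=5,interpolation=cv2.INTER_CUBIC))
c=read_camera("top")
im=c["image"].astype(int);b,g,r=im[...,0],im[...,1],im[...,2]
m=(b>150)&(r<80);m[:, :315]=0;ys,xs=np.where(m);print(xs.mean(),ys.mean(),len(xs))
print("pad",ray(c,xs.mean(),ys.mean(),.064))
print("mir",ray(c,283,246,.061))
print("loupe",ray(c,326,285,.029)); print("cups",ray(c,261,203,.023),ray(c,309,201,.023))
E
```

```text
327.3333333333333 243.83333333333334 12
pad [0.473042   0.00800724 0.064     ]
mir [0.46710532 0.09125802 0.061     ]
loupe [0.39597012 0.00821248 0.029     ]
cups [0.55430596 0.14090347 0.023     ] [0.56071229 0.04578823 0.023     ]
```

View pics/topz.png

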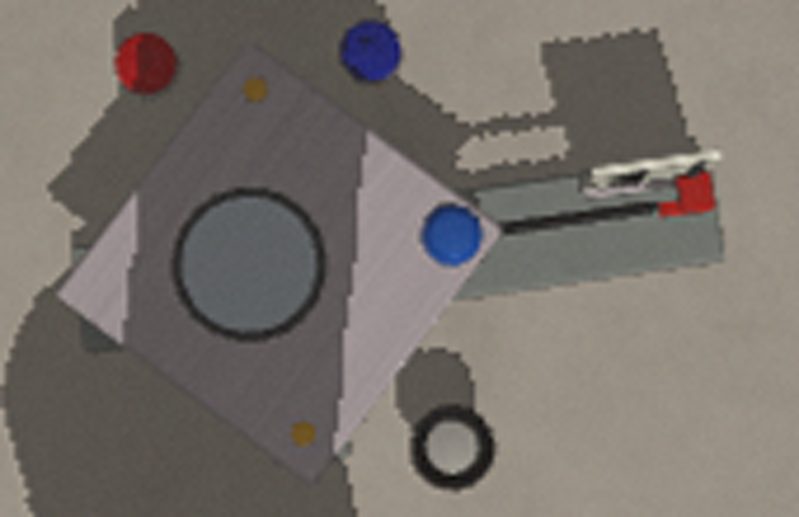

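View pics/sidez.png

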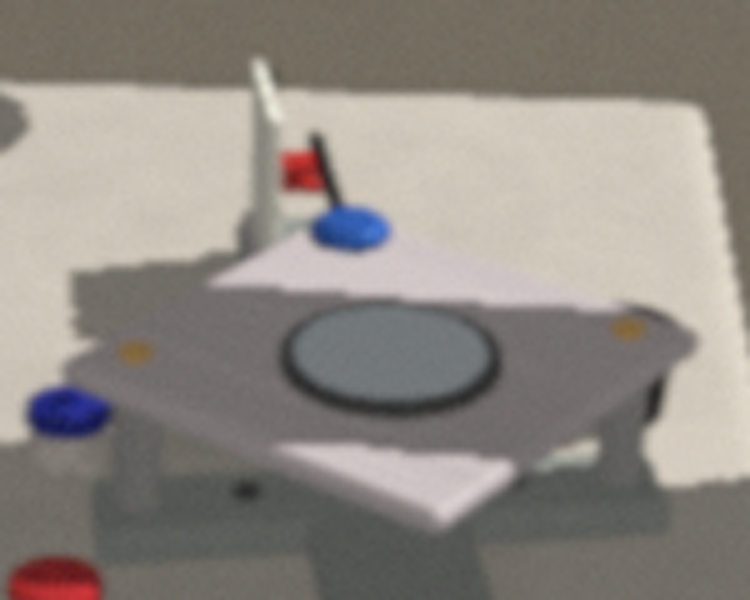

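The top zoom shows the pad at (326.2,240.0), with the pointer running right to its tip by the red clip near (370,234). The side zoom shows the red clip at about (321,239), below and left of the pointer tip. Next I'll compute the geometry.

```bash
python3 - <<'E'
from station import *
from h import *
from scipy.spatial.transform import Rotation as Ro
c=read_camera("top");s=read_state()
f=lambda x,y:(230+(x+.5)/4.7-.5,190+(y+.5)/4.7-.5)
pad=ray(c,*f(452,235),.063);mir=ray(c,*f(249,263),.060);tip=ray(c,*f(658,208),.055)
print(pad,mir,tip)
y=pad-mir;y[2]=0;print(np.linalg.norm(y));y/=np.linalg.norm(y);print("y",y,np.degrees(np.arctan2(y[1],y[0])))
y2=tip-pad;y2[2]=0;print("tip",np.linalg.norm(y2),np.degrees(np.arctan2(y2[1],y2[0])))
sd=read_camera("side")
print("pad side",proj(sd,np.r_[pad[:2],.066]),"tip side",proj(sd,np.r_[pad[:2],.055]+.085*y))
w=read_camera("wrist");T=w["world_to_cam"];R=Ro.from_quat(s["tool_rot"]).as_matrix()
o=-T[:3,:3].T@T[:3,3];print("cam in tool",R.T@(o-s["tcp_pos"]),"axis",R.T@T[2,:3]);print(R)
E
```

```text
[0.48101696 0.01110431 0.063     ] [0.4679827  0.09214947 0.06      ] [ 0.49478035 -0.07197287  0.055     ]
0.08208660115932809
y [ 0.15878663 -0.98731292  0.        ] -80.86352522051722
tip 0.08420955435800259 -80.59324818605903
pad side [328.34103796 248.34725332] tip side [321.80753666 232.17304938]
cam in tool [0.0723463  0.00067903 0.01928836] axis [-0.26738429 -0.00104224  0.96358941]
[[ 8.93909269e-01  4.48247898e-01 -2.00505358e-04]
 [ 4.48247930e-01 -8.93909045e-01  6.42612187e-04]
 [ 1.08816009e-04 -6.64313102e-04 -9.99999773e-01]]
```

```bash
python3 -m crank '{"xyz": [[0.08,-0.06,0],[0.16,-0.12,0],[0.24,-0.18,0.0],[0.32,-0.24,0.02],[0.40,-0.30,0.04],[0.48,-0.36,0.06],[0.56,-0.42,0.08],[0.64,-0.48,0.1],[0.72,-0.53,0.12],[0.80,-0.59,0.14],[0.87,-0.64,0.16],[0.87,-0.64,0.16]], "twist": [-0.04,-0.08,-0.12,-0.16,-0.2,-0.24,-0.28,-0.32,-0.36,-0.4,-0.44,-0.48], "grip": [-1,-1,-1,-1,-1,-1,-1,-1,-1,-1,-1,-1]}' 20
python3 -c "
from station import *
from scipy.spatial.transform import Rotation as R
s=read_state();print(s['tcp_pos'],R.from_quat(s['tool_rot']).as_matrix()[:,0],s['joint_pos'])"
```

```text
time: 1.55
tcp_pos: [0.482, 0.0162, 0.3234]
tool_rot: [0.547, 0.837, 0.0, -0.001]
ft_force: [0.5, -1.5, 0.3]
grip_width: 0.002
[0.48198789 0.01617271 0.32342316] [-0.40112994  0.91601981  0.00157481] [-1.25919312e-01  3.51492118e-01  1.75797066e+00  1.46277686e-03
  1.03309792e+00 -5.39419827e-01]
```

```bash
python3 -m crank '{"xyz": [[0,0,0],[0,0,0],[0,0,0],[0,0,0],[0,0,0],[0,0,0],[0,0,0],[0,0,0],[0,0,0],[0,0,0],[0,0,0]], "twist": [-0.04,-0.08,-0.12,-0.16,-0.2,-0.24,-0.28,-0.32,-0.36,-0.4,-0.42], "grip": [-1,-1,-1,-1,-1,-1,-1,-1,-1,-1,-1]}'
python3 - <<'E'
from station import *
from h import *
import cv2
from scipy.spatial.transform import Rotation as R
s=read_state();print(s['tcp_pos'],R.from_quat(s['tool_rot']).as_matrix()[:,0],s['ft_force'])
for n in ["wrist","side"]:
  c=read_camera(n);cv2.imwrite(f"pics/{n}1.png",c["image"]);np.savez(f"pics/{n}1.npz",**c)
E
```

```text
time: 2.65
tcp_pos: [0.4808, 0.0117, 0.3247]
tool_rot: [-0.077, 0.997, -0.0, 0.0]
ft_force: [0.2, -0.6, -0.1]
grip_width: 0.0003
[0.48076791 0.01173379 0.32473265] [-9.88010128e-01 -1.54389055e-01 -8.56632821e-05] [ 0.17928806 -0.61590089 -0.1457716 ]
```

View pics/wrist1.png

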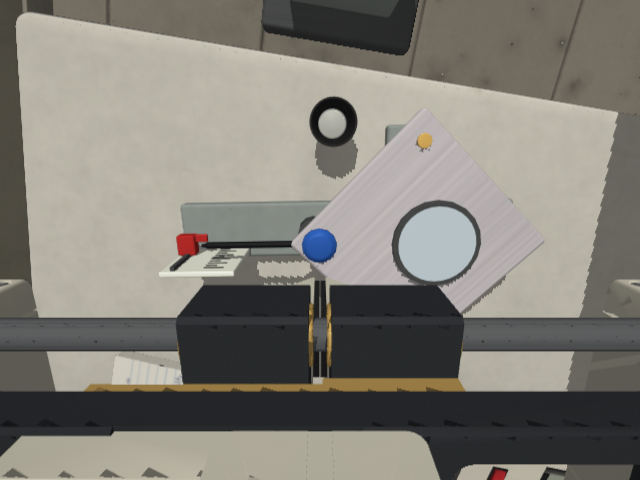

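The wrist view shows the pad at (319,245), the pointer from (292,244) to its tip near (205,244), and the red clip at about (187,244). The closed fingertips are at about (320,290).

```bash
python3 - <<'E'
import cv2
a=cv2.imread("pics/wrist1.png")[200:300,150:250];cv2.imwrite("pics/w1z.png",cv2.resize(a,None,fx=6,fy=6,interpolation=cv2.INTER_CUBIC))
a=cv2.imread("pics/side1.png")[210:260,290:350];cv2.imwrite("pics/s1z.png",cv2.resize(a,None,fx=10,fy=10,interpolation=cv2.INTER_CUBIC))
E
```

```text
(no output)
```

View pics/w1z.png

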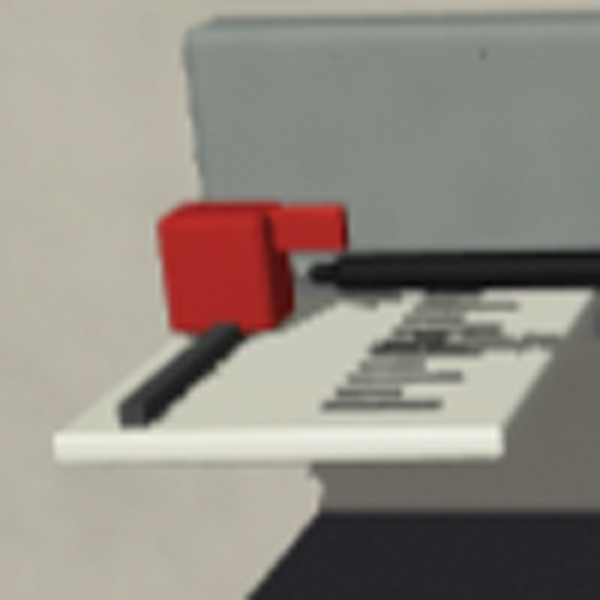

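View pics/s1z.png

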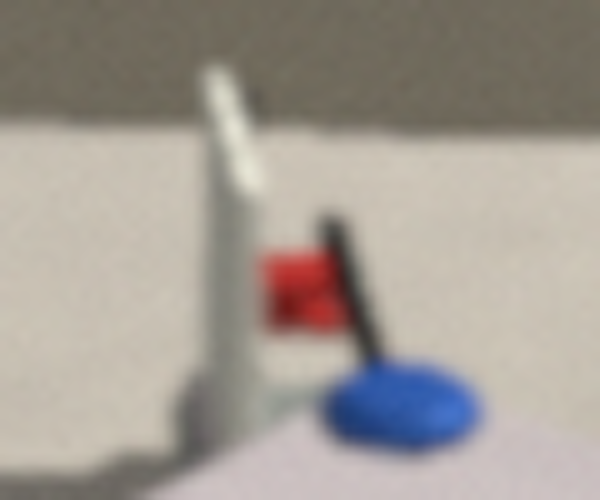

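The zooms are sharp. The pointer tip is at about (202,245) and the bar end at about (207.5,238). I'll take a second view from the other side of the scale for triangulation.

```bash
python3 -m crank '{"xyz": [[0,-0.06,0],[0,-0.12,0],[0,-0.18,0],[0,-0.24,0],[0,-0.3,0],[0,-0.3,0],[0,-0.3,0],[0,-0.3,0]], "twist": [0,0,0,0,0,0,0,0], "grip": [-1,-1,-1,-1,-1,-1,-1,-1]}'
python3 - <<'E'
from station import *
from h import *
import cv2
s=read_state();print(s['tcp_pos'],s['qvel'])
for n in ["wrist"]:
  c=read_camera(n);cv2.imwrite(f"pics/{n}2.png",c["image"]);np.savez(f"pics/{n}2.npz",**c)
w1=dict(np.load("pics/wrist1.npz"))
T=ray(w1,202,245,.055)
u,v=proj(c,T).astype(int);print(u,v,T)
a=c["image"][v-60:v+40,u-40:u+60];cv2.imwrite("pics/w2z.png",cv2.resize(a,None,fx=6,fy=6,interpolation=cv2.INTER_CUBIC))
E
```

```text
time: 3.55
tcp_pos: [0.5031, -0.1358, 0.3246]
tool_rot: [-0.075, 0.997, 0.0, -0.0]
ft_force: [-0.6, -0.1, -0.2]
grip_width: 0.0008
[ 0.50305648 -0.13576852  0.32458903] [ 0.01102791 -0.00505493 -0.00041206 -0.00170009 -0.00153819 -0.0060171 ]
408 245 [ 0.49419512 -0.07239073  0.055     ]
```

View pics/w2z.png

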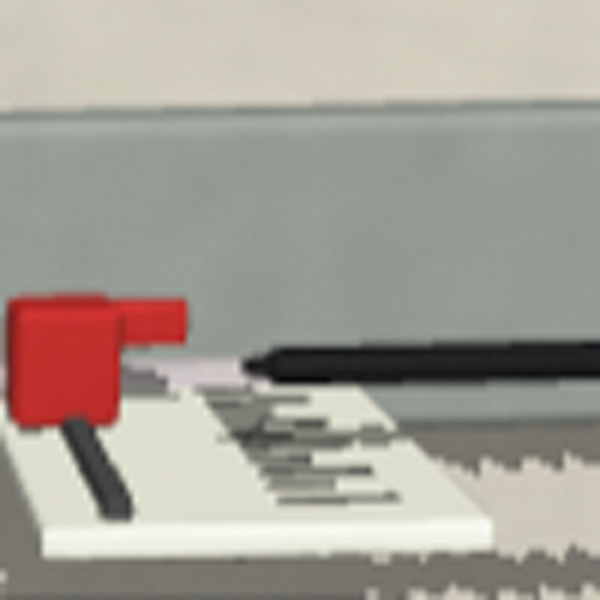

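View pics/wrist2.png

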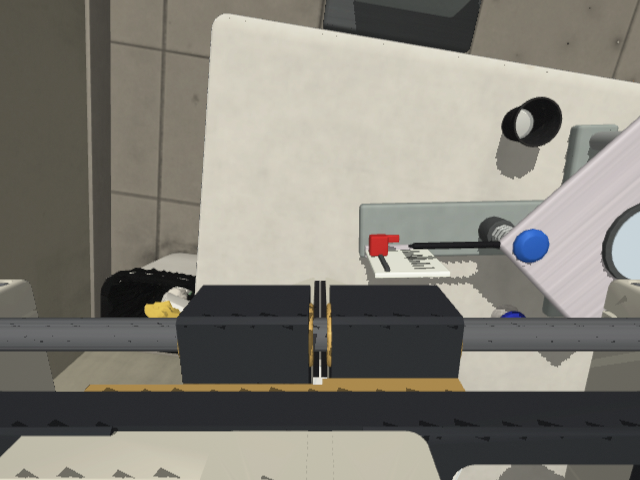

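In view 2 the pointer tip is at about (408.5,245.8) and the bar's end at about (399,240). Now I'll triangulate.

```bash
python3 - <<'E'
from h import *
import cv2
w1=dict(np.load("pics/wrist1.npz"));w2=dict(np.load("pics/wrist2.npz"))
P=[w["intrinsics"]@w["world_to_cam"][:3] for w in(w1,w2)]
z=lambda x,y,o:np.array([o[0]+(x+.5)/6-.5,o[1]+(y+.5)/6-.5])
def tri(a,b):
    X=cv2.triangulatePoints(P[0],P[1],a.reshape(2,1),b.reshape(2,1)).ravel();X=X[:3]/X[3]
    return X.round(4),(proj(w1,X)-a).round(2)
o1=(150,200);o2=(368,185)
for n,a,b in[("ptr",(308,272),(243,365)),("bar top corner +x",(339,250),(187,343)),("bar top -x",(339,208),(187,300)),("clip LL",(172,332),(14,428)),("clip LR",(275,328),(115,425)),("clip L up",(160,220),(9,303)),("board top L",(55,432),(42,528)),("board top R",(502,430),(491,522))]:
    print(n,*tri(z(*a,o1),z(*b,o2)))
print("pad",tri(np.array([319.,245]),np.array([530.,245])))
import sys
for n,w in(("w1",w1),("w2",w2)):
    im=w["image"].astype(int);m=((im[...,0]>120)&(im[...,2]<90)&(im[...,0]>1.7*im[...,2])).astype(np.uint8)
    k,l,st,ce=cv2.connectedComponentsWithStats(m);print(n,[(st[i].tolist(),ce[i].round(1)) for i in range(1,k) if st[i][4]>200])
E
```

```text
ptr [ 0.4938 -0.0728  0.0562] [ 0.   -0.14]
bar top corner +x [ 0.4967 -0.0748  0.0366] [ 0.   -0.13]
bar top -x [ 0.4915 -0.0756  0.0352] [ 0.   -0.21]
clip LL [ 0.5108 -0.095   0.038 ] [-0.    0.07]
clip LR [ 0.5085 -0.082   0.0374] [-0.    0.19]
clip L up [ 0.4959 -0.0982  0.0357] [-0.01 -1.03]
board top L [ 0.5126 -0.096   0.0709] [-0.    0.03]
board top R [ 0.5042 -0.0451  0.0713] [ 0.   -0.13]
pad (array([0.4794, 0.0109, 0.0609]), array([ 0.  , -0.11]))
w1 [([302, 229, 35, 31, 819], array([318.7, 243.9]))]
w2 [([514, 229, 35, 32, 871], array([531.1, 244.9]))]
```

Scale checks agree: the board top measures 71 mm against a nominal 72, and the pointer 56 against 55. The bar centre comes out at about z = 34 mm, so the pointer drop is about 21 mm, which is about 9.5 mm at the pad. I'm going back above the pad and descending to just over it.

```bash
python3 -m crank '{"xyz": [[0,0.06,0],[0,0.12,0],[0,0.18,0],[0,0.24,0],[0,0.3,0],[0,0.3,0.04],[0,0.3,0.08],[0,0.3,0.11],[0,0.3,0.13],[0,0.3,0.14],[0,0.3,0.14],[0,0.3,0.14]], "twist": [0,0,0,0,0,0,0,0,0,0,0,0], "grip": [-1,-1,-1,-1,-1,-1,-1,-1,-1,-1,-1,-1]}'
python3 - <<'E'
from station import *
from h import *
import cv2
s=read_state();print(s['tcp_pos'],s['ft_force'])
c=read_camera("wrist");cv2.imwrite(f"pics/wrist3.png",c["image"]);np.savez(f"pics/wrist3.npz",**c)
E
```

```text
time: 4.8
tcp_pos: [0.481, 0.0118, 0.2552]
tool_rot: [-0.075, 0.997, -0.0, 0.0]
ft_force: [-0.8, -0.0, -0.0]
grip_width: 0.0003
[0.48096231 0.0117997  0.25520959] [-0.826224   -0.00468858 -0.04997773]
```

View pics/wrist3.png

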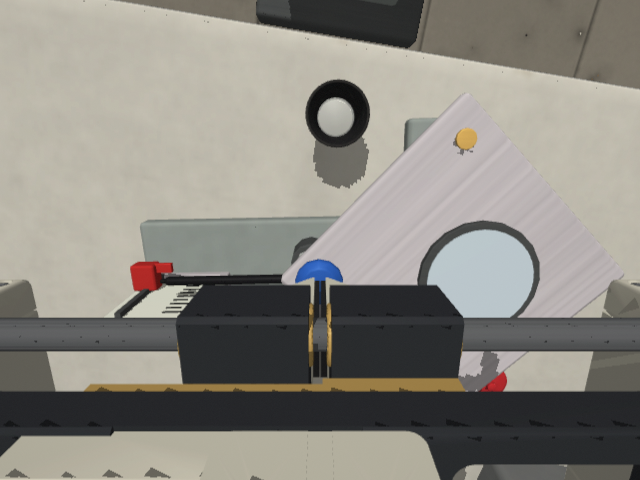

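The fingertips are centred on the pad (319 against 320), and the clip at (145,275) and pointer tip at (160,279) are still visible. Next comes a partial press to check the contact.

```bash
python3 -m crank '{"xyz": [[0,0,0.006],[0,0,0.012],[0,0,0.016],[0,0,0.02],[0,0,0.023],[0,0,0.026],[0,0,0.028],[0,0,0.03],[0,0,0.032],[0,0,0.032],[0,0,0.032]], "twist": [0,0,0,0,0,0,0,0,0,0,0], "grip": [-1,-1,-1,-1,-1,-1,-1,-1,-1,-1,-1]}'
python3 - <<'E'
from station import *
from h import *
import cv2
s=read_state();print(s['tcp_pos'],s['ft_force'])
c=read_camera("wrist");np.savez(f"pics/wrist4.npz",**c)
a=c["image"][230:330,100:200];cv2.imwrite("pics/w4z.png",cv2.resize(a,None,fx=6,fy=6,interpolation=cv2.INTER_CUBIC))
c=read_camera("side");np.savez(f"pics/side4.npz",**c)
E
```

```text
time: 5.95
tcp_pos: [0.4808, 0.0113, 0.2391]
tool_rot: [-0.075, 0.997, -0.001, 0.0]
ft_force: [-3.1, -3.7, 6.6]
grip_width: 0.0005
[0.48082848 0.01131826 0.23908831] [-3.09399768 -3.72653155  6.57524015]
```

View pics/w4z.png

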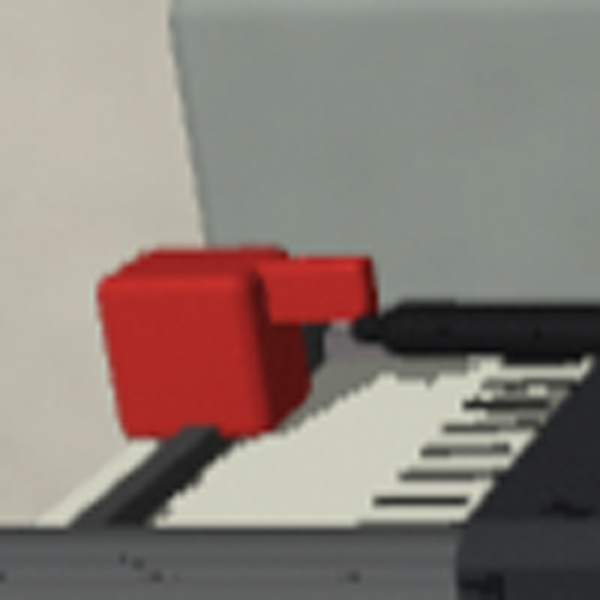

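```bash
cat >> h.py <<'E'
TIP=np.array([.4938,-.0728,.055]);YD=np.array([.1588,-.9873,0])
AX=TIP-.155*YD
def tip(t): return AX+.155*(np.cos(t)*YD-np.sin(t)*np.array([0,0,1]))
BAR=np.array([.4967,-.0750,.0365])
def fit(w,p,b):
    ts=np.linspace(0,.25,251)
    e=[np.linalg.norm(proj(w,tip(t))-p) for t in ts];t=ts[np.argmin(e)]
    zs=np.linspace(.02,.05,301);e2=[np.linalg.norm(proj(w,np.r_[BAR[:2],z])-b) for z in zs];zb=zs[np.argmin(e2)]
    print("tilt",t,"ptr z",tip(t)[2],"resid",proj(w,tip(t))-p,"bar top z",zb,"resid",proj(w,np.r_[BAR[:2],zb])-b,"ptr-index",tip(t)[2]-(zb-.0015))
E
python3 - <<'E'
from h import *
z=lambda x,y,o:np.array([o[0]+(x+.5)/6-.5,o[1]+(y+.5)/6-.5])
w=dict(np.load("pics/wrist4.npz"));fit(w,z(353,329,(100,230)),z(365,320,(100,230)))
w=dict(np.load("pics/wrist1.npz"));fit(w,z(308,272,(150,200)),z(339,250,(150,200)))
w=dict(np.load("pics/wrist4.npz"));print([((proj(w,tip(t))-[100,230]+.5)*6).round() for t in(.05,.08,.11,.138)])
E
```

```text
tilt 0.069 ptr z 0.04431348446252183 resid [-0.20922106 -0.15817581] bar top z 0.0357 resid [-0.30815282 -0.32193612] ptr-index 0.010113484462521825
tilt 0.0 ptr z 0.055 resid [ 0.55284632 -0.52039267] bar top z 0.0366 resid [-0.22878281 -0.22473028] ptr-index 0.0199
[array([335., 342.]), array([362., 321.]), array([389., 302.]), array([414., 284.])]
```

The image gives a tilt of 0.069, with the pointer about 10 mm above the index. The kinematics agree on a drop of about 11 mm. That leaves about 4.5 mm to press.

```bash
python3 -m crank '{"xyz": [[0,0,0.002],[0,0,0.004],[0,0,0.006],[0,0,0.008],[0,0,0.009],[0,0,0.009],[0,0,0.009]], "twist": [0,0,0,0,0,0,0], "grip": [-1,-1,-1,-1,-1,-1,-1]}'
python3 - <<'E'
from station import *
from h import *
import cv2
s=read_state();print(s['tcp_pos'],s['ft_force'])
c=read_camera("wrist");np.savez(f"pics/wrist5.npz",**c)
a=c["image"][230:330,100:200];cv2.imwrite("pics/w5z.png",cv2.resize(a,None,fx=6,fy=6,interpolation=cv2.INTER_CUBIC))
c=read_camera("side");a=c["image"][210:260,290:350];cv2.imwrite("pics/s5z.png",cv2.resize(a,None,fx=10,fy=10,interpolation=cv2.INTER_CUBIC))
E
```

```text
time: 6.75
tcp_pos: [0.4809, 0.0112, 0.2348]
tool_rot: [-0.075, 0.997, -0.001, 0.0]
ft_force: [-2.2, -5.2, 8.0]
grip_width: 0.0002
[0.48086287 0.0111654  0.23479619] [-2.19863138 -5.20941698  8.03000608]
```

View pics/w5z.png

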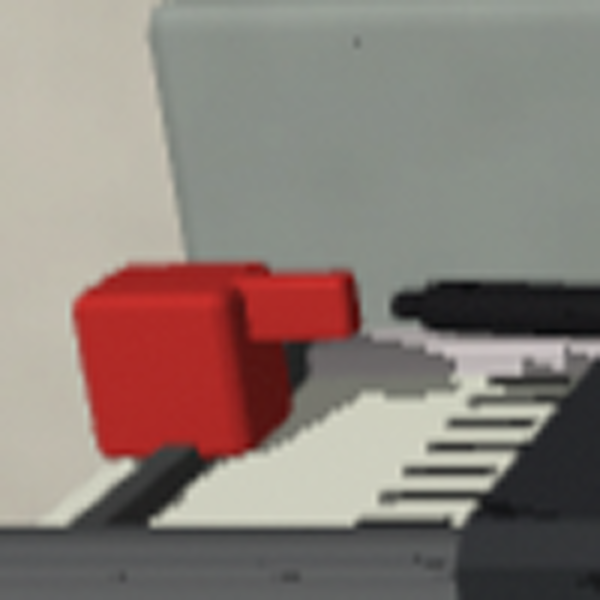

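View pics/s5z.png

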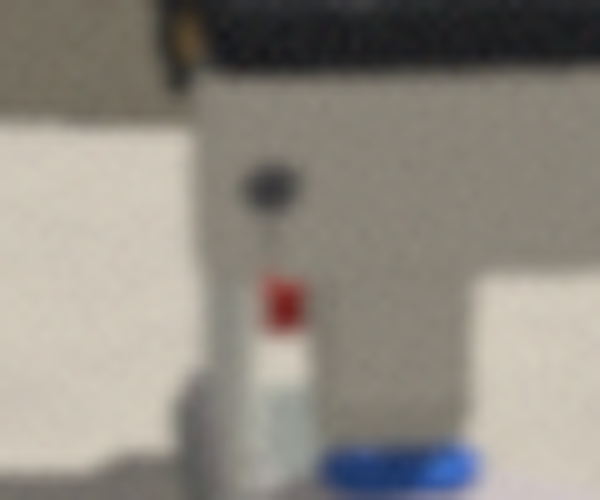

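```bash
python3 - <<'E'
from h import *
z=lambda x,y,o:np.array([o[0]+(x+.5)/6-.5,o[1]+(y+.5)/6-.5])
w=dict(np.load("pics/wrist5.npz"));fit(w,z(391,305,(100,230)),z(349,337,(100,230)))
E
```

```text
tilt 0.131 ptr z 0.034753025872682065 resid [-0.09066487 -0.02932757] bar top z 0.0354 resid [-0.38736009 -0.4755259 ] ptr-index 0.0008530258726820658
```

The pointer is level with the index, at about +0.9 mm by the image. The zooms show the pointer tip at (165,281) beside the bar end at (158,286). I'm holding this for 2.4 s.

```bash
for i in 1; do :; done; python3 -m crank '{"xyz": [[0,0,0],[0,0,0],[0,0,0],[0,0,0],[0,0,0],[0,0,0],[0,0,0],[0,0,0],[0,0,0],[0,0,0],[0,0,0],[0,0,0]], "twist": [0,0,0,0,0,0,0,0,0,0,0,0], "grip": [-1,-1,-1,-1,-1,-1,-1,-1,-1,-1,-1,-1]}'
python3 - <<'E'
from station import *
from h import *
import cv2
c=read_camera("wrist");np.savez(f"pics/wrist6.npz",**c)
w=np.load("pics/wrist5.npz")["image"];print(cv2.absdiff(w,c["image"])[230:310,100:180].mean())
E
python3 -m crank '{"xyz": [[0,0,0],[0,0,0],[0,0,0],[0,0,0],[0,0,0],[0,0,0],[0,0,0],[0,0,0],[0,0,0],[0,0,0],[0,0,0],[0,0,0]], "twist": [0,0,0,0,0,0,0,0,0,0,0,0], "grip": [-1,-1,-1,-1,-1,-1,-1,-1,-1,-1,-1,-1]}'
```

```text
time: 8.05
tcp_pos: [0.4809, 0.0112, 0.2348]
tool_rot: [-0.075, 0.997, -0.001, 0.0]
ft_force: [-2.2, -4.7, 8.7]
grip_width: 0.0006
0.6443229166666666
time: 9.3
tcp_pos: [0.4808, 0.0112, 0.2348]
tool_rot: [-0.075, 0.997, -0.001, 0.0]
ft_force: [-1.9, -4.8, 8.4]
grip_width: 0.0007
```

The hold was steady. Now I'm easing up at 10 mm/s.

```bash
python3 -m crank '{"xyz": [[0,0,-0.002],[0,0,-0.004],[0,0,-0.006],[0,0,-0.008],[0,0,-0.010],[0,0,-0.012],[0,0,-0.014],[0,0,-0.016],[0,0,-0.018],[0,0,-0.020],[0,0,-0.022],[0,0,-0.024]], "twist": [0,0,0,0,0,0,0,0,0,0,0,0], "grip": [-1,-1,-1,-1,-1,-1,-1,-1,-1,-1,-1,-1]}'
python3 -m crank '{"xyz": [[0,0,-0.004],[0,0,-0.01],[0,0,-0.03],[0,0,-0.06],[0,0,-0.1],[0,0,-0.14],[0,0,-0.16],[0,0,-0.16],[0,0,-0.16],[0,0,-0.16]], "twist": [0,0,0,0,0,0,0,0,0,0], "grip": [-1,-1,-1,-1,-1,-1,-1,-1,-1,-1]}'
python3 - <<'E'
from station import *
from h import *
import cv2
s=read_state();print(s['tcp_pos'],s['ft_force'])
c=read_camera("wrist");cv2.imwrite("pics/wrist7.png",c["image"]);np.savez(f"pics/wrist7.npz",**c)
a,b=np.array(proj(c,TIP),int);print(a,b)
i=c["image"][b-50:b+50,a-50:a+50];cv2.imwrite("pics/w7z.png",cv2.resize(i,None,fx=6,fy=6,interpolation=cv2.INTER_CUBIC))
E
```

```text
time: 10.5
tcp_pos: [0.4807, 0.0119, 0.246]
tool_rot: [-0.075, 0.997, 0.0, -0.0]
ft_force: [0.5, 0.0, -0.3]
grip_width: 0.0002
time: 11.5
tcp_pos: [0.4805, 0.0118, 0.3253]
tool_rot: [-0.075, 0.997, 0.0, -0.001]
ft_force: [-0.9, 0.1, -0.3]
grip_width: 0.0002
[0.48047746 0.01176897 0.32531455] [-0.91162502  0.10366544 -0.32802227]
201 245
```

View pics/wrist7.png

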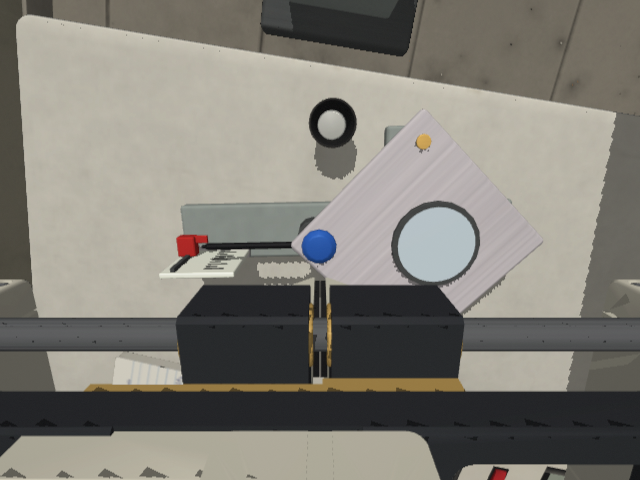

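View pics/w7z.png

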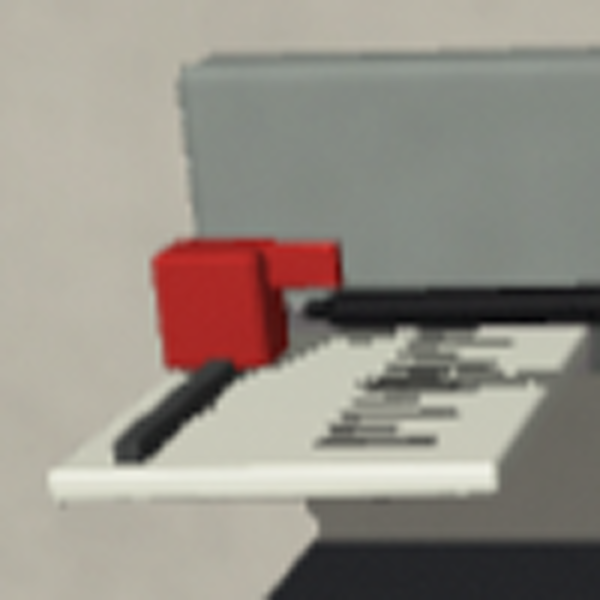

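The view is the same as before the press. The pointer is home at (201,246), the clip is unmoved at (187,245), the loupe is at (333,122), and the arm is clear with no contact force. I'm handing in.

```bash
python3 -c "
from station import *
print(hand_in())"
```

```text
the job is handed in; nothing more can be done
None
```

I pressed the blue pad down with closed fingertips until the pointer was level with the red index and held it there for at least 2.5 s. I then eased it back up at 10 mm/s with the finger on it and lifted clear. The job was handed in at about 11.6 s, and no verdict is reported.

- **At the hold:** the image fit put the pointer about 0.9 mm above the index centre. I estimate the uncertainty at 1–2 mm. The vertical force was about 8–9 N, and the pointer and index did not move in the picture taken mid-hold.
- **Sideways force:** there was about 5 N of sideways force at the fingertip during the hold, which I put down to friction on the domed pad.
- **After release:** the wrist picture matched the one from before the press. The pointer was home, and the red clip and loupe were where they had been. The wrist force was within the sensor's noise of zero.
- **Not checked:** I did not look at the oil cups again at the end. The fingers only went down at the pad, about 85 mm or more from them.

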